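Shut the dust box's clean-out hatch and lock it with its quarter-turn stud

ROBOT

A 7-joint arm with a two-finger parallel gripper is mounted at the origin on the work surface. World frame = base frame: x ahead of the robot, y to its left, z up, the work surface at z = 0. Lengths are in m, angles in rad, forces in N, time in s.
With the tool pointing down it reaches from about 0.4 to 0.85 m from the base axis. Payload 10.4 kg.
Tool frame: the origin (TCP) lies on the centre line of the jaws, within the pads' length; the fingertips stand 11 mm ahead of it and the grasp point (between the pads) lies 8 mm behind it; z points along the fingers, y is the line along which they close (so a half turn about z gives the same grasp; the last joint's range is limited). The gripper opens to 87 mm and grips with 3 to 60 N. Pads are 19 mm wide; open, the fingers measure 117 mm over their backs; the gripper's body (75 mm by 190 mm) begins 51 mm behind the grasp point.
Start: joints at [-1.267, 0.332, -0.065, 1.46, 0.022, 1.35, -0.088], TCP at [0.201, 0.592, 0.234] pointing down, gripper open.
Joint ranges: [-2.6, 2.6], [-0.5, 2.12], [-1.47, 1.34], [0.16, 2.42], [-1.27, 4.41], [0.06, 2.06], [-2.6, 2.6]. Speed limits (rad/s): [2.22, 2.22, 2.79, 2.79, 3.14, 3.14, 3.14].

INTERFACE

Orientations are given as a unit quaternion [x, y, z, w].
In Python, from bench import r gives the robot as it stands.
- The arm moves only by the shell command python3 -m pendant 'ROWS' [OPENING] [FORCE]. ROWS is JSON, a list of rows, each a list of 4 numbers: the shift along the tool's x, y, z in m, then the turn about the tool's z in rad. A call has 1 to 8 rows; each row shifts and turns the commanded pose from where the row before left it, along the tool's axes as they then stand; what a row does not reach is not made up. A row lasts 1/12 s, in which the tool goes at most 41.7 mm and 7.16 degrees, less where a joint would pass 70% of its speed; a pose out of reach is approached as far as the arm can. A call with a gripper value outside its range is refused whole. OPENING is the opening, from 0 (shut) to 1 (fully open), set as the call begins (- or left out, the last holds). The fingers move at their own pace and stop on an object; FORCE is the grip in N (left out, the last holds). Time passes only in rows, so rows that do not move let the fingers close. It gives the time, the measured TCP pose, the force, the opening and the grip force at its end, in the units of the state.
- r.read_state(): the state, without advancing time (a new reading comes with each control period).
- r.camera(name): name is "scene" or "side" or "wrist"; returns a dict with "img" (420x560x3 uint8, red, green, blue), "camera_matrix" (3x3 intrinsics, pixels), "dist_coeffs" ([k1, k2, p1, p2, k3] as OpenCV has them; the pictures are not rectified), "xyz" and "attitude" of the camera in the world. Camera axes: x right, y down, z forward; pixel columns grow to the right and rows downward; lengths in m; the calibration is good to about 2 mm. A picture is of the moment at which its call begins. There is no depth.
- r.close_job(): hands the job in; it is judged then, once.
Trained networks look in the newest picture that a camera, given by its name, has taken for a name from the list of things; names that differ only in an ending like _2 or _b are one class to them, and where a whole thing is asked for, a point or a joint stands for the part that bears it (a point fixed in the world has none). Each returns a list of dicts, best first, with "score" (0 to 1); they miss things now and then, are a little off and sometimes report something else, mostly with a low value. They report only what shows in the picture. A call takes as long as a camera call. They do not tell look-alikes from the thing itself.
- r.outline_of(thing, camera): "mask" (420x560 bool, what is visible of it) and "bbox" ([centre column, centre row, width, height] in pixels, round what is visible of it).
The state is a dict: "time": time; "joint_positions": joint angles; "joint_vel": joint speeds; "joint_torque": joint torques, N m; "ee_pos": TCP position; "eef_rot": TCP orientation; "ft_force": force on the tool from outside, world axes, zero at the start; "torque": the same for the moment, N m; "width": finger opening in m; "grip_force": force on a finger pad.
Only numpy, scipy, OpenCV 4.12 (cv2) and the standard library are available. Lean on these libraries where they do the work, as an engineer would, in place of code of your own. Each camera call takes 0.05 s, during which the arm holds its last target. There are 200 camera calls.

TASK

The clean-out hatch on top of the dust box has been left open: slide it fully shut, then lock it with the loose T-handled quarter-turn stud. The stud stands nose down in the slotted hole of the hatch; its cross-bar must line up with the slot before it will push down against the spring, and a quarter turn clockwise (seen from above) then locks it, so that it stays down, crosswise to the slot, when you let go. Leave the mallet, the hand plane and the try square where they lie.

Things in the scene. Friction and masses are not known exactly. Their poses are not given: they have to be found in the camera images.
- dust_box: Grey steel dust box fixed on the bench, 180 mm (x) by 280 mm (y), hatch on top; origin under its middle, z up. Two low rails along y guide the hatch; they stand 54 to 66 mm either side of the middle and 7 mm above the hatch. A short duct spigot sticks out at its +y end.
- hatch (a joint): How far the hatch is open, m: 0 fully shut against its stop, at most 0.085. It shuts by sliding along +y of dust_box, with about 3 N of friction, and stays where left. A flat aluminium plate 112 mm (x) by 180 mm (y), 5 mm thick, its upper face 105 mm above the bench.
- hatch_handle (a point): Middle of the bar of the hatch's steel bow handle: round bar 12 mm thick, 84 mm long along x of dust_box, its centre 30 mm above the hatch. It moves with the hatch; shut, it lies 125 mm along +y from lock_slot.
- lock_slot (a point): Fixed on the box: centre of the lock's slotted hole, at the height of the hatch's upper face; x along the slot, z up. Slot 39 by 13 mm with a 16.6 mm bore at its middle, in a plate just under the hatch. The hatch's own hole, 2 mm larger, comes over it when shut. A guide bush of the same bore begins 29 mm below this point.
- plunger (a joint): Spring plunger under the lock, pushed down by the stud's nose: 0 up, m down. 4.5 N at first, 10 N with the stud fully down. The bar, pushed through, turns clockwise only (from above) to a stop after a quarter turn; let go there, the spring lifts the stud into a notch 3 mm deep that holds it.
- stud_handle (a point): Centre of the T-handle of the loose steel stud (98 mm long, about 0.2 kg): a block 60 mm (y) by 20 mm (z) by 32 mm (x). x runs along the stud to its nose; y along handle and cross-bar, which are parallel. It starts lying flat on the bench right of the box, this point 10 mm up, handle roughly towards the robot.
- stud_bar (a point): Middle of the stud's cross-bar, 36 mm (y) by 10 by 10 mm, 37 mm along x from stud_handle; axes the same. A round shank 14 mm thick and 16 mm long joins bar and handle. Height above lock_slot: +5 mm when standing across the slot on the hatch, -11 lined up on the spring, -21 fully down (handle on hatch), below -18 free to turn, -15 locked.
- stud_nose (a point): Tip of the stud's round nose, 82 mm along x from stud_handle; axes the same. The nose is 14 mm thick and 40 mm long below the bar, its last 4 mm tapered to 6 mm. Stood in the hole with the bar across the slot, the stud stays up by itself, within some 5 degrees of upright.
- mallet: Bystander: wooden joiner's mallet lying beyond the stud, head 120 mm (y) by 70 by 56 mm high, handle 190 mm long towards -y; origin under the head's middle.
- try_square: Bystander: try square lying flat at the left, dark wooden stock 120 mm, steel blade 200 mm; origin under the stock's middle, x along the blade.
- plane: Bystander: small hand plane beyond the dust box, 170 mm long (y), 58 mm wide, about 65 mm high; origin under its middle.
There are look-alikes about, which are no part of the job. Of the things like the part that bears stud_handle, leave any that is green or yellow; of the rest the smaller one is meant.

How it is judged:
By the outcome, as a careful person would: the job done as asked, in the order asked, and still so for the second after the job is handed in, with the robot touching nothing.
It also fails if it takes over 70 s, if anything falls off the work surface, if the arm or the gripper's body presses on something with over 40 N, if the wrist force passes 120 N, or if a joint passes its speed limit or range.

## Working session

There is one attempt and no reset: what is moved stays moved. The work goes in short steps, Python scripts to look and compute and a shell command to move; the robot and the scene stay as the last step left them, time stands still between calls to the robot, and variables do not carry over. Pictures are saved under pics/ and viewed, at most 10 in all, crops included, and the job is handed in when it is done.

```bash
mkdir -p pics; ls; cat > h.py <<'E'
import numpy as np, cv2
from scipy.spatial.transform import Rotation as R
from bench import r
def cam(n):
    c=r.camera(n); c['K']=np.array(c['camera_matrix'],float); c['D']=np.array(c['dist_coeffs'],float)
    c['R']=R.from_quat(c['attitude']).as_matrix(); c['p']=np.array(c['xyz'],float); return c
def ray(c,u,v):
    q=cv2.undistortPoints(np.array([[[u,v]]],float),c['K'],c['D'])[0,0]
    d=c['R']@np.array([q[0],q[1],1]); return d/np.linalg.norm(d)
def atz(c,u,v,z):
    d=ray(c,u,v); return c['p']+d*(z-c['p'][2])/d[2]
def tri(obs):
    A=np.zeros((3,3));b=np.zeros(3)
    for c,u,v in obs:
        d=ray(c,u,v);P=np.eye(3)-np.outer(d,d);A+=P;b+=P@c['p']
    x=np.linalg.solve(A,b)
    return x,[float(np.linalg.norm((np.eye(3)-np.outer(ray(c,u,v),ray(c,u,v)))@(x-c['p']))) for c,u,v in obs]
def proj(c,P):
    rv=cv2.Rodrigues(c['R'].T)[0]
    return cv2.projectPoints(np.array(P,float).reshape(-1,1,3),rv,-c['R'].T@c['p'],c['K'],c['D'])[0][:,0]
def save(n,img): cv2.imwrite('pics/'+n,cv2.cvtColor(np.ascontiguousarray(img),cv2.COLOR_RGB2BGR))
E
python3 - <<'E'
from h import *
import pickle
cs={n:cam(n) for n in('scene','side','wrist')}
pickle.dump(cs,open('c0.pkl','wb'))
np.set_printoptions(precision=4,suppress=True)
for n,c in cs.items():
    save(n+'0.png',c['img']); print(n,c['p'],c['R'][:,2],c['K'][0,0])
    for t in('stud_handle','hatch_handle','hatch','dust_box','mallet'):
        print(t,[(round(o['score'],2),np.round(o['bbox']).tolist()) for o in r.outline_of(t,n)])
s=r.read_state();print(s['ee_pos'],s['eef_rot'],s['ft_force'],s['width'])
E
```

```text
pics
scene [ 1.7918 -0.4217  1.491 ] [-0.6541  0.2005 -0.7294] 530.3649597874537
stud_handle [(0.77, [187.0, 206.0, 35.0, 19.0]), (0.76, [196.0, 250.0, 17.0, 22.0]), (0.67, [157.0, 261.0, 45.0, 23.0]), (0.57, [241.0, 236.0, 22.0, 15.0])]
hatch_handle [(0.77, [316.0, 203.0, 54.0, 39.0])]
hatch [(0.95, [317.0, 205.0, 57.0, 38.0])]
dust_box [(0.66, [326.0, 217.0, 93.0, 68.0])]
mallet []
side [ 0.3157 -1.0189  1.068 ] [ 0.1591  0.703  -0.6931] 437.45866942589714
stud_handle [(0.88, [329.0, 354.0, 35.0, 50.0]), (0.83, [229.0, 319.0, 34.0, 43.0]), (0.65, [312.0, 307.0, 37.0, 20.0]), (0.28, [343.0, 182.0, 25.0, 31.0])]
hatch_handle [(0.86, [276.0, 179.0, 38.0, 45.0]), (0.63, [343.0, 182.0, 25.0, 32.0])]
hatch [(0.88, [277.0, 177.0, 44.0, 40.0])]
dust_box [(0.67, [273.0, 187.0, 75.0, 82.0])]
mallet [(0.68, [381.0, 277.0, 70.0, 86.0])]
wrist [0.1337 0.6148 0.3833] [ 0.2467 -0.0845 -0.9654] 300.7631143859492
stud_handle []
hatch_handle []
hatch []
dust_box []
mallet []
[0.2006 0.5919 0.2336] [ 0.1627  0.9867  0.     -0.    ] [-0.152  -0.6627 -0.7201] 0.08691827813686061
```

```bash
python3 - <<'E'
from h import *
import pickle
cs=pickle.load(open('c0.pkl','rb'))
a=cv2.resize(cs['scene']['img'][140:300,120:400],None,fx=2.85,fy=2.85,interpolation=cv2.INTER_CUBIC)
save('sc.png',a)
a=cv2.resize(cs['side']['img'][130:400,180:460],None,fx=2.2,fy=2.2,interpolation=cv2.INTER_CUBIC)
save('si.png',a)
E
```

```text
(no output)
```

View pics/sc.png

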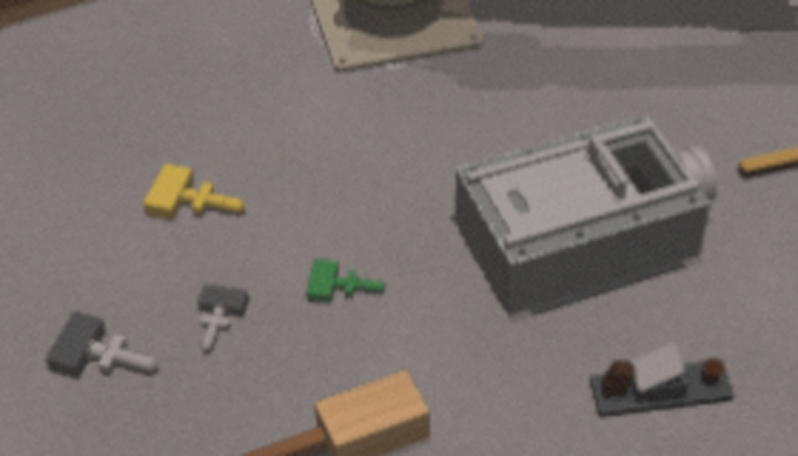

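View pics/si.png

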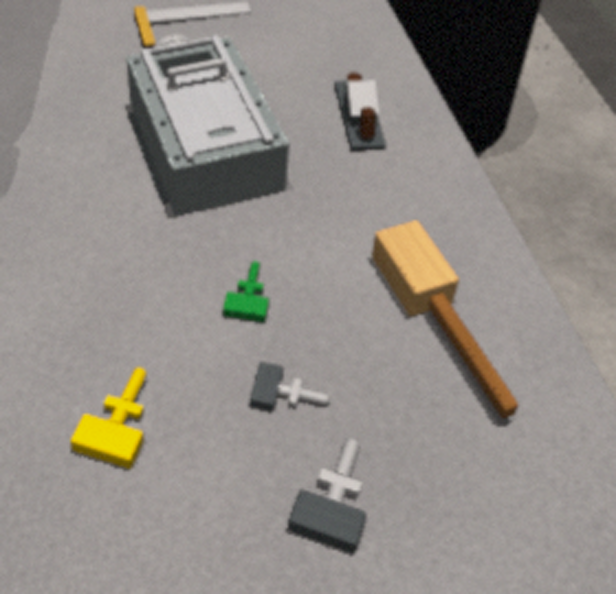

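The pictures show four stud-like parts. In scene pixels:
- Yellow at about (187,206): excluded by colour.
- Green at about (241,236): excluded by colour.
- Large dark grey at about (157,261): not the smaller one.
- Small dark grey at about (197,250), side (309,306), handle towards the robot: this is the one I choose.

The hatch handle is at about scene (331,198). The slot is at scene (302,210), side (281,189).

```bash
python3 - <<'E'
from h import *
import pickle
np.set_printoptions(precision=4,suppress=True)
cs=pickle.load(open('c0.pkl','rb')); a,b=cs['scene'],cs['side']
S=lambda u,v:(a,120+u/2.85,140+v/2.85)
T=lambda u,v:(b,180+u/2.2,130+v/2.2)
for n,p,q in[('slot',S(518,200),T(221,131)),('bar',S(607,166),T(195,70)),
 ('studh',S(223,298),T(267,386)),('studbar',S(215,322),T(294,391)),('nose',S(207,348),T(326,399)),
 ('boxc -y+x top',S(511,247),T(287,148)),('boxc -y-x top',S(458,172),T(176,163)),('mallet',S(370,392),T(407,245)),('greenh',S(322,280),T(246,305)),('big',S(75,345),T(327,515))]:
    print(n,*tri([p,q]))
s=r.read_state(); Rt=R.from_quat(s['eef_rot']).as_matrix(); print(Rt); w=cs['wrist']
print('cam in tool',Rt.T@(w['p']-s['ee_pos']), Rt.T@w['R'])
E
```

```text
slot [0.5336 0.0334 0.1044] [0.0002025369824447895, 0.0002025369824448011]
bar [0.5191 0.1592 0.122 ] [0.003139650601806276, 0.00313965060180637]
studh [ 0.5143 -0.3535  0.0103] [0.0007592216524602961, 0.0007592216524601611]
studbar [ 0.5475 -0.3685  0.0082] [0.001240646081716557, 0.001240646081716621]
nose [ 0.5848 -0.3859  0.0056] [0.0005175284330592636, 0.0005175284330595477]
boxc -y+x top [ 0.6186 -0.0088  0.1047] [0.010617679355557462, 0.01061767935555725]
boxc -y-x top [ 0.4577 -0.0225  0.1008] [0.003729328505280645, 0.0037293285052807123]
mallet [ 0.748  -0.2121  0.0673] [0.0035196174011388787, 0.0035196174011387746]
greenh [ 0.517  -0.223   0.0104] [0.0009531384200886436, 0.0009531384200886549]
big [ 0.5421 -0.5426  0.015 ] [0.003429256252354224, 0.0034292562523542012]
[[-0.9471  0.321  -0.    ]
 [ 0.321   0.9471  0.    ]
 [ 0.      0.     -1.    ]]
cam in tool [ 0.0707  0.0001 -0.1497] [[-0.0005 -0.9654 -0.2608]
 [ 1.     -0.0003 -0.0009]
 [ 0.0008 -0.2608  0.9654]]
```

```bash
python3 -m pendant '[[-0.03,-0.024,-0.005,0],[-0.03,-0.024,-0.005,0],[-0.03,-0.024,-0.005,0],[-0.03,-0.024,-0.005,0],[-0.03,-0.024,-0.005,0],[-0.03,-0.024,-0.005,0],[-0.03,-0.024,-0.005,0],[-0.03,-0.024,-0.005,0]]' 0 20
python3 -m pendant '[[-0.03,-0.024,-0.005,0],[-0.03,-0.024,-0.005,0],[-0.03,-0.024,-0.005,0],[-0.03,-0.024,-0.005,0],[-0.03,-0.024,-0.005,0],[-0.03,-0.024,-0.005,0],[-0.03,-0.024,-0.005,0],[-0.03,-0.024,-0.005,0]]'
python3 -m pendant '[[0,0,0,-0.11],[0,0,0,-0.11],[0,0,0,-0.11],[0,0,0,-0.11],[0,0,0,0],[0,0,0,0]]'
python3 - <<'E'
from h import *
import pickle
np.set_printoptions(precision=4,suppress=True)
c=cam('wrist'); pickle.dump(c,open('w1.pkl','wb'))
s=r.read_state(); print(s['time'],s['ee_pos'],R.from_quat(s['eef_rot']).as_matrix(),s['joint_positions'])
save('w1.png',c['img'])
E
```

```text
time: 1.57
ee_pos: [0.367, 0.3313, 0.2741]
eef_rot: [0.163, 0.987, 0.0, 0.0]
ft_force: [1.6, 0.1, 0.4]
width: 0.0417
grip_force: 0.0
time: 2.23
ee_pos: [0.5326, 0.0724, 0.3142]
eef_rot: [0.163, 0.987, 0.0, 0.0]
ft_force: [0.9, 1.1, 0.3]
width: 0.0007
grip_force: 0.0
time: 2.73
ee_pos: [0.5319, 0.0742, 0.3136]
eef_rot: [-0.055, 0.998, 0.0, 0.0]
ft_force: [-0.7, 0.1, -0.2]
width: 0.0003
grip_force: 0.0
2.7833 [0.5319 0.0742 0.3136] [[-0.994  -0.109   0.0001]
 [-0.109   0.994   0.0002]
 [-0.0001  0.0001 -1.    ]] [-0.6039  0.098   0.4147  1.5856 -0.0398  1.4662  1.4932]
```

View pics/w1.png

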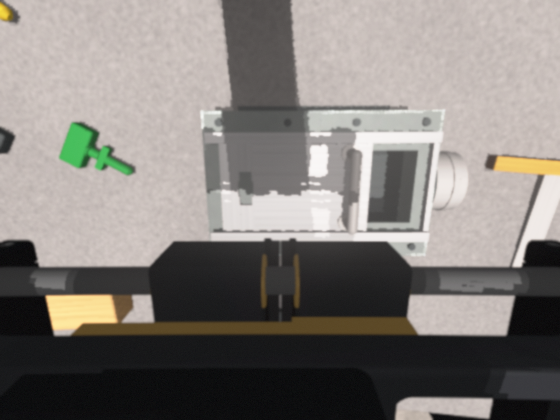

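The wrist view shows the box straight below. The hatch hole is at about (246,187), the bow-handle bar at about (354,192), the open pit on the right, and the spigot at (452,180). The slot's long side runs along box x.

```bash
python3 - <<'E'
from h import *
import pickle
np.set_printoptions(precision=4,suppress=True)
c=pickle.load(open('w1.pkl','rb')); cs=pickle.load(open('c0.pkl','rb'))
save('w1z.png',cv2.resize(c['img'][95:265,190:480],None,fx=2.7,fy=2.7,interpolation=cv2.INTER_CUBIC))
for n,u,v,z in[('hole',246,187,.105),('bar',354,192,.135),('bar lo',356,151,.135),('bar hi',353,232,.135),('corner -y-x',202,112,.1),('+y-x',443,112,.1),('+y+x',425,253,.1)]: print(n,atz(c,u,v,z))
for t in('hatch_handle','stud_handle'):
    for o in r.outline_of(t,'wrist'): print(t,o['score'],np.round(o['bbox']))
a,b=cs['scene'],cs['side']
print(tri([(c,246,187),(a,120+518/2.85,140+200/2.85),(b,180+221/2.2,130+131/2.2)]))
print(tri([(c,354,192),(a,120+607/2.85,140+166/2.85),(b,180+195/2.2,130+70/2.2)]))
E
```

```text
hole [0.5335 0.0333 0.105 ]
bar [0.52   0.1561 0.135 ]
bar lo [0.4755 0.1504 0.135 ]
bar hi [0.5666 0.1631 0.135 ]
corner -y-x [ 0.4529 -0.0242  0.1   ]
+y-x [0.4233 0.2501 0.1   ]
+y+x [0.5959 0.2707 0.1   ]
hatch_handle 0.75 [295. 189. 156.  89.]
stud_handle 0.9 [ 96. 148.  79.  54.]
stud_handle 0.74 [ 8. 12. 14. 19.]
stud_handle 0.73 [  8. 140.  16.  30.]
(array([0.5336, 0.0333, 0.1044]), [8.33073935957366e-05, 0.00019911815067324786, 0.00021985348693485623])
(array([0.5204, 0.1589, 0.123 ]), [0.0017097986607573753, 0.0030314378349931897, 0.003590165438110415])
```

View pics/w1z.png

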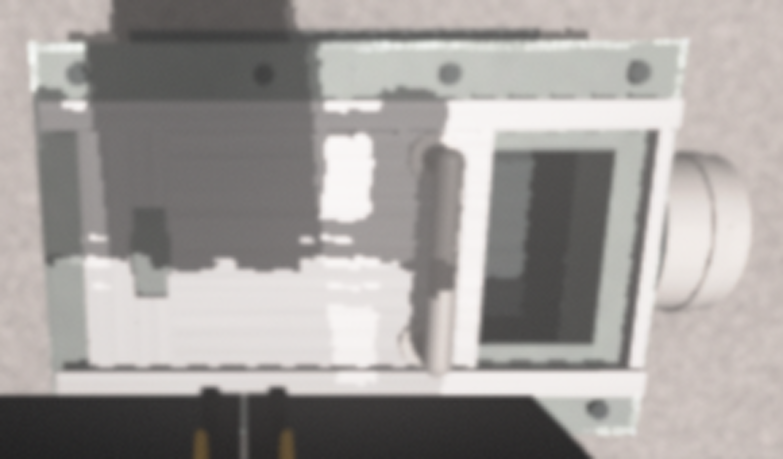

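```bash
python3 -m pendant '[[0.003,0.016,0.03,0],[0,0.016,0.04,0],[0,0.016,0.04,0],[0,0,0.04,0],[0,0,0.035,0],[0,0.006,0,0],[0,0.006,0,0],[0,0,0,0]]'
python3 -m pendant '[[0,0.01,0,0],[0,0.01,0,0],[0,0.01,0,0],[0,0.01,0,0],[0,0.008,0,0],[0,0.006,0,0],[0,0,0,0]]'
```

```text
time: 3.55
ee_pos: [0.5233, 0.1345, 0.1334]
eef_rot: [-0.057, 0.998, 0.001, 0.001]
ft_force: [0.2, 0.8, 1.2]
width: 0.0003
grip_force: 0.0
time: 4.13
ee_pos: [0.5157, 0.1881, 0.1311]
eef_rot: [-0.058, 0.998, 0.0, -0.0]
ft_force: [-0.7, 0.1, 0.1]
width: 0.0005
grip_force: 0.0
```

```bash
for i in 1; do python3 -m pendant '[[0,0.006,0,0],[0,0.006,0,0],[0,0.006,0,0]]'; python3 -m pendant '[[0,0.006,0,0],[0,0.006,0,0],[0,0.006,0,0]]';done
```

```text
time: 4.38
ee_pos: [0.5139, 0.204, 0.1309]
eef_rot: [-0.056, 0.998, -0.0, -0.0]
ft_force: [-1.1, -3.2, 2.3]
width: 0.0003
grip_force: 1.7
time: 4.63
ee_pos: [0.5135, 0.2076, 0.1307]
eef_rot: [-0.051, 0.999, -0.009, -0.002]
ft_force: [-4.8, -68.3, 26.1]
width: 0.0006
grip_force: 33.5
```

```bash
python3 -m pendant '[[0,-0.02,0,0],[0,-0.02,0,0],[0,0,-0.04,0],[0,0,-0.04,0],[0,-0.03,-0.04,0],[0,-0.03,-0.02,0],[0,-0.02,0,0],[0,0,0,0]]' 1
python3 - <<'E'
from h import *
import pickle
np.set_printoptions(precision=4,suppress=True)
c=cam('wrist'); pickle.dump(c,open('w2.pkl','wb'))
b=cam('side');a=cam('scene'); pickle.dump((a,b),open('ab2.pkl','wb'))
s=r.read_state(); print(s['time'],s['ee_pos'],s['eef_rot'],s['ft_force'])
w=cv2.resize(c['img'][:,120:500],None,fx=1.4,fy=1.4,interpolation=cv2.INTER_CUBIC)
z=cv2.resize(b['img'][130:240,230:340],None,fx=2.4,fy=2.4,interpolation=cv2.INTER_CUBIC)
z2=cv2.resize(a['img'][170:260,265:375],None,fx=2.4,fy=2.4,interpolation=cv2.INTER_CUBIC)
o=np.zeros((588,796,3),np.uint8); o[:588,:532]=w; o[:264,532:]=z; o[300:516,532:]=z2; save('w2.png',o)
E
```

```text
time: 5.3
ee_pos: [0.5264, 0.1037, 0.2663]
eef_rot: [-0.054, 0.999, 0.0, 0.002]
ft_force: [-1.4, -1.1, 0.1]
width: 0.0456
grip_force: 0.0
5.45 [0.5247 0.109  0.264 ] [-0.0571  0.9984  0.0004 -0.0004] [-0.6819  0.1766  0.3922]
```

View pics/w2.png

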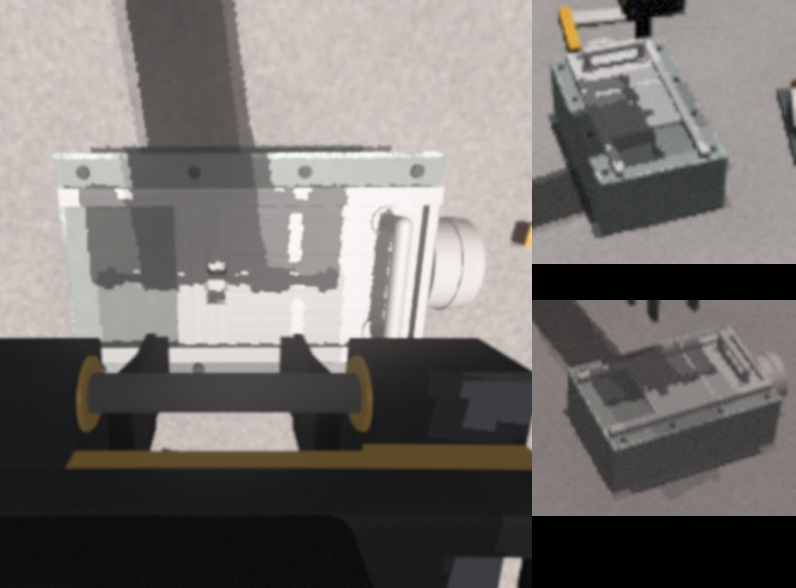

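The hatch is now shut, with its edge at the +y end by the spigot. The hole shows at picture (217,281), which is wrist pixel (275,201), with the bar at picture x≈400.

```bash
python3 - <<'E'
from h import *
import pickle
np.set_printoptions(precision=4,suppress=True)
c=pickle.load(open('w2.pkl','rb'))
f=lambda u,v,z:atz(c,120+u/1.4,v/1.4,z)
print('slot',f(217,281,.105),f(217,282,.1),'ends',f(216,262,.105),f(218,303,.105))
print('bar',f(400,280,.141))
print('edge',f(63,190,.105),f(440,190,.107),f(347,345,.105))
E
python3 -m pendant '[[0,-0.04,0,0],[0,-0.04,0,0],[0,-0.04,0,0],[0,-0.04,0,0],[0,-0.04,0,0],[0,-0.04,0,0],[0,-0.04,0,0],[0,-0.04,0,0]]'
python3 -m pendant '[[-0.02,-0.04,0,0],[-0.02,-0.04,0,0],[0,-0.03,0,0],[0,0,0,0],[0,0,0,0],[0,0,0,0]]'
python3 - <<'E'
from h import *
import pickle
np.set_printoptions(precision=4,suppress=True)
c=cam('wrist'); pickle.dump(c,open('w3.pkl','wb')); s=r.read_state(); print(s['time'],s['ee_pos'],s['eef_rot'],s['joint_positions'])
print([(round(o['score'],2),np.round(o['bbox'])) for o in r.outline_of('stud_handle','wrist')])
print(proj(c,[[.5143,-.3535,.02],[.5848,-.3859,.007]]))
E
```

```text
slot [0.5304 0.0992 0.105 ] [0.5324 0.0993 0.1   ] ends [0.5159 0.097  0.105 ] [0.5477 0.1018 0.105 ]
bar [0.508  0.2207 0.141 ]
edge [ 0.4757 -0.0172  0.105 ] [0.4471 0.2497 0.107 ] [0.5712 0.2069 0.105 ]
time: 6.12
ee_pos: [0.562, -0.21, 0.2637]
eef_rot: [-0.058, 0.998, 0.001, -0.0]
ft_force: [1.4, 0.3, 0.5]
width: 0.0869
grip_force: 0.0
time: 6.62
ee_pos: [0.6109, -0.3081, 0.2633]
eef_rot: [-0.057, 0.998, 0.001, -0.001]
ft_force: [0.4, 0.2, -0.7]
width: 0.087
grip_force: 0.0
6.6667 [ 0.611  -0.3077  0.2638] [-0.0579  0.9983  0.0008 -0.0001] [-0.0211  0.5085  0.6436  1.2631 -0.2994  1.4652  2.2784]
[(0.9, array([370., 123.,  79.,  59.])), (0.78, array([249., 121.,  61.,  82.])), (0.58, array([120., 118., 111.,  98.]))]
[[251.8157 103.5142]
 [223.7585 157.0392]]
```

```bash
python3 - <<'E'
from h import *
import pickle
c=pickle.load(open('w3.pkl','rb'))
save('w3.png',cv2.resize(c['img'][70:190,180:320],None,fx=5,fy=5,interpolation=cv2.INTER_CUBIC))
E
```

```text
(no output)
```

View pics/w3.png

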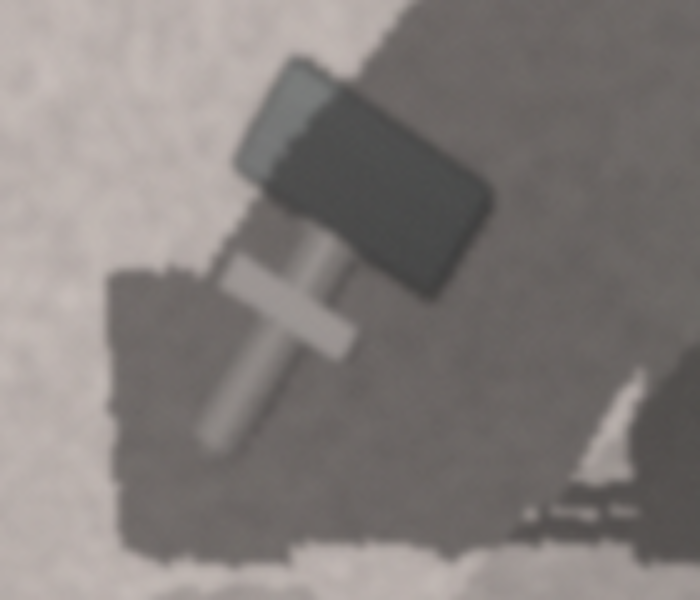

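This is the small dark-grey stud. Its handle centre is at crop (365,178), wrist (253,106), its bar at (289,307) and its nose tip at (212,443).

```bash
python3 - <<'E'
from h import *
import pickle
np.set_printoptions(precision=4,suppress=True)
c=pickle.load(open('w3.pkl','rb')); cs=pickle.load(open('c0.pkl','rb'));a,b=cs['scene'],cs['side']
f=lambda u,v,z:atz(c,180+u/5,70+v/5,z)
h=f(365,178,.02); br=f(289,307,.015); n=f(210,447,.007); print(h,br,n)
for p in[(298,62),(490,195),(432,298),(240,165)]: print(f(*p,.02))
print(tri([(c,253,105.6),(a,120+223/2.85,140+298/2.85),(b,180+267/2.2,130+386/2.2)]))
x=br[:2]-h[:2]; print(np.degrees(np.arctan2(x[1],x[0])), np.linalg.norm(x)); x=n[:2]-h[:2]; print(np.degrees(np.arctan2(x[1],x[0])),np.linalg.norm(x))
E
```

```text
[ 0.5165 -0.3518  0.02  ] [ 0.5495 -0.3688  0.015 ] [ 0.5882 -0.388   0.007 ]
[ 0.492  -0.3703  0.02  ]
[ 0.5169 -0.3207  0.02  ]
[ 0.5431 -0.3325  0.02  ]
[ 0.5171 -0.3827  0.02  ]
(array([ 0.515 , -0.3532,  0.0103]), [0.0010801075531606213, 0.000993596002515934, 0.0009588603808540061])
-27.228751366888478 0.03707038594328121
-26.807960047552516 0.08026382307340386
```

```bash
python3 -m pendant '[[0.035,-0.01,0.03,0],[0.035,-0.01,0.03,0],[0.036,-0.008,0.03,0],[0,0,0.03,0.117],[0,0,0.03,0.117],[0,0,0.02,0.117],[0,0,0.01,0.118],[0,0,0,0.118]]' 1 3
python3 -m pendant '[[0,0,0,0],[0,0,0,0],[0,0,0,0]]'
```

```text
time: 7.38
ee_pos: [0.5197, -0.3422, 0.0926]
eef_rot: [0.236, 0.972, 0.001, -0.002]
ft_force: [-0.3, 0.4, -0.1]
width: 0.0872
grip_force: 0.0
time: 7.63
ee_pos: [0.5209, -0.3444, 0.0958]
eef_rot: [0.232, 0.973, 0.0, 0.001]
ft_force: [-0.7, 0.2, 0.8]
width: 0.0873
grip_force: 0.0
```

```bash
python3 -m pendant '[[0.009,-0.009,0,0],[0,0,0.03,0],[0,0,0.03,0],[0,0,0.012,0],[0,0,0.009,0],[0,0,0,0]]' 1 3
python3 - <<'E'
from h import *
c=cam('wrist'); s=r.read_state(); print(s['ee_pos'],s['eef_rot'])
save('w4.png',c['img'])
E
```

```text
time: 8.13
ee_pos: [0.507, -0.3488, 0.0132]
eef_rot: [0.234, 0.972, 0.0, -0.001]
ft_force: [-0.0, 0.7, 0.0]
width: 0.0869
grip_force: 0.0
[ 0.50775733 -0.34927751  0.01447798] [ 2.34527420e-01  9.72109491e-01 -2.67093841e-05 -1.60395913e-04]
```

View pics/w4.png

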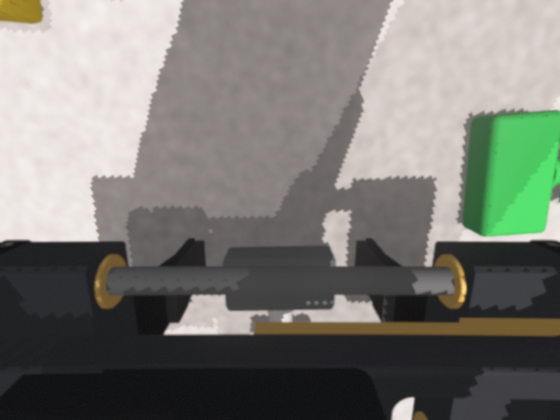

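The handle, at pixels (225–335, 250–308), sits centred between the fingers, so I close gently and lift.

```bash
python3 -m pendant '[[0,0,0,0],[0,0,0,0],[0,0,0,0],[0,0,0,0],[0,0,0,0],[0,0,0,0]]' 0.6 4
python3 -m pendant '[[0,0,-0.01,0],[0,0,-0.02,0],[0,0,-0.03,0],[0,0,-0.03,0],[0,0,-0.03,0],[0,0,0,0],[0,0,0,0],[0,0,0,0]]' 
python3 - <<'E'
from h import *
import pickle
c=cam('side'); s=r.read_state(); print(s['ee_pos'],s['width'],s['grip_force'])
q=proj(c,[s['ee_pos']])[0].astype(int); print(q); a=cam('scene'); q2=proj(a,[s['ee_pos']])[0].astype(int); pickle.dump((a,c),open('ab3.pkl','wb'))
f=lambda i,q:cv2.resize(i[q[1]-30:q[1]+50,q[0]-40:q[0]+40],None,fx=5,fy=5,interpolation=cv2.INTER_CUBIC)
save('s5.png',np.hstack([f(c['img'],q),f(a['img'],q2)]))
E
```

```text
time: 8.68
ee_pos: [0.5082, -0.3491, 0.0146]
eef_rot: [0.235, 0.972, -0.0, 0.0]
ft_force: [-0.8, 0.8, 2.6]
width: 0.0604
grip_force: 4.0
time: 9.35
ee_pos: [0.5077, -0.3485, 0.1337]
eef_rot: [0.235, 0.972, 0.0, -0.0]
ft_force: [0.3, 1.2, -2.5]
width: 0.06
grip_force: 4.0
[ 0.50745166 -0.34830012  0.13308026] 0.05954756743985939 3.999989703297615
[299 277]
```

View pics/s5.png

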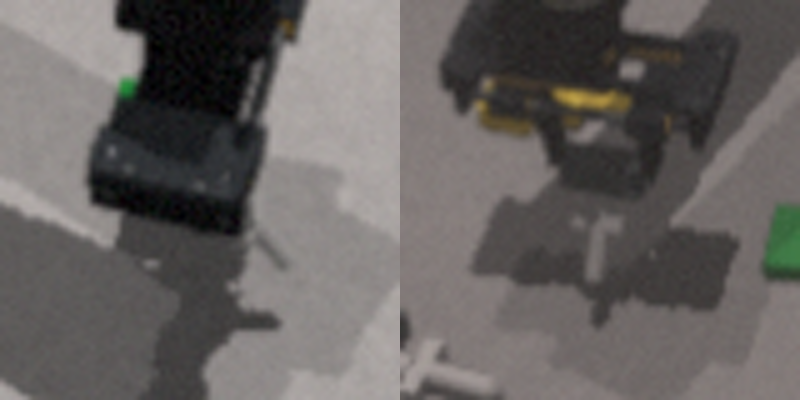

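```bash
cat > tip.py <<'E'
from h import *
import pickle,sys
np.set_printoptions(precision=4,suppress=True)
def tilt(a,c,pa,pc):
    s=r.read_state(); e=np.array(s['ee_pos']); t,er=tri([(a,*pa),(c,*pc)]); print('tip',t,er)
    d=t-(e-[0,0,.004]); print('d',d,'len',np.linalg.norm(d),'tilt',np.degrees(np.arctan2(np.hypot(*d[:2]),-d[2])))
    T=R.from_quat(s['eef_rot']).as_matrix(); print('in tool',T.T@d)
E
python3 - <<'E'
from tip import *
a,c=pickle.load(open('ab3.pkl','rb')); s=r.read_state()
q=proj(c,[s['ee_pos']])[0].astype(int);q2=proj(a,[s['ee_pos']])[0].astype(int)
tilt(a,c,(q2[0]-40+198/5,q2[1]-30+280/5),(q[0]-40+283/5,q[1]-30+266/5))
E
python3 -m pendant '[[0,0,0,0],[-0.015,0,0,0],[0.03,0,0,0],[-0.03,0,0,0],[0.03,0,0,0],[-0.015,0,0,0],[0,0,0,0],[0,0,0,0]]' - 3
python3 - <<'E'
from tip import *
c=cam('side'); a=cam('scene'); s=r.read_state(); print(s['time'],s['ee_pos'],s['width'])
q=proj(c,[s['ee_pos']])[0].astype(int);q2=proj(a,[s['ee_pos']])[0].astype(int); print(q,q2); pickle.dump((a,c),open('ab4.pkl','wb'))
f=lambda i,q:cv2.resize(i[q[1]-10:q[1]+50,q[0]-30:q[0]+30],None,fx=6,fy=6,interpolation=cv2.INTER_CUBIC)
save('s6.png',np.hstack([f(c['img'],q),f(a['img'],q2)]))
E
```

```text
tip [ 0.5496 -0.3687  0.0477] [0.000565549387400806, 0.0005655493874009456]
d [ 0.0423 -0.0204 -0.0811] len 0.09372105271919266 tilt 30.07847788710401
in tool [-0.0472  0.0012  0.081 ]
time: 10.12
ee_pos: [0.5084, -0.3492, 0.134]
eef_rot: [0.235, 0.972, -0.0, 0.0]
ft_force: [-0.5, -0.0, 0.4]
width: 0.0527
grip_force: 0.0
10.2167 [ 0.5086 -0.3493  0.1349] 0.0523206149433785
[300 277] [195 220]
```

View pics/s6.png

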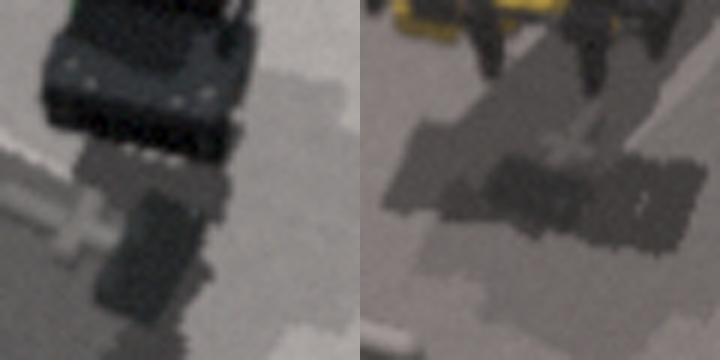

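The light grip slipped while I was swinging it. The stud fell and now lies flat below the gripper, handle at side px ≈(325,309), nose towards the robot. I measure it again, numerically.

```bash
python3 -m pendant '[[-0.03,0,-0.03,0],[-0.03,0,-0.03,0],[-0.03,0,-0.03,0],[-0.02,0,-0.03,0],[0,0,-0.01,0],[0,0,0,0],[0,0,0,0],[0,0,0,0]]' 1
cat > stud.py <<'E'
from h import *
np.set_printoptions(precision=4,suppress=True)
def stud(name='wrist',near=None,z=.012):
    c=cam(name)
    best=[]
    for o in r.outline_of('stud_handle',name):
        v,u=np.nonzero(o['mask']); 
        P=np.array([atz(c,x,y,z)[:2] for x,y in zip(u,v)])
        m=P.mean(0); w,V=np.linalg.eigh(np.cov((P-m).T)); ax=V[:,1]
        t=(P-m)@ax; s=(P-m)@V[:,0]
        if (t**3).mean()>0: pass
        col=c['img'][v,u].astype(float).mean(0)
        best.append((round(o['score'],2),m,col.round(),np.ptp(t),np.degrees(np.arctan2(ax[1],ax[0])),o['bbox']))
        print(*best[-1])
        if near is not None and np.linalg.norm(m-near)<.07:
            for b in np.arange(t.min(),t.max(),.008):
                k=(t>=b)&(t<b+.008); 
                if k.sum(): print('  t%.3f n%d w%.3f mid%.4f bright%.0f'%(b,k.sum(),np.ptp(s[k]),(s[k].max()+s[k].min())/2,c['img'][v,u][k].mean()), m+ax*(b+.004)+V[:,0]*(s[k].max()+s[k].min())/2)
    return c
E
python3 - <<'E'
from stud import *
import pickle
s=r.read_state(); print(s['time'],s['ee_pos'],s['eef_rot'])
c=stud('wrist',[.515,-.355]); pickle.dump(c,open('w7.pkl','wb'))
E
```

```text
time: 10.88
ee_pos: [0.6036, -0.398, 0.2614]
eef_rot: [0.235, 0.972, 0.001, -0.001]
ft_force: [-1.5, 0.0, -0.6]
width: 0.0861
grip_force: 0.0
10.8833 [ 0.6036 -0.398   0.2614] [ 0.2349  0.972   0.0006 -0.0006]
0.97 [ 0.5523 -0.5278] [134. 132. 131.] 0.13739150461372643 57.48366947329515 [195.3, 193.9, 100.4, 63.3]
0.95 [ 0.481  -0.3523] [100.  98.  97.] 0.09927186355772916 140.74844598040963 [264.2, 67.1, 49.8, 92.2]
  t-0.036 n293 w0.060 mid-0.0005 bright72 [ 0.5062 -0.3722]
  t-0.028 n335 w0.061 mid-0.0001 bright76 [ 0.4997 -0.3675]
  t-0.020 n345 w0.062 mid0.0001 bright77 [ 0.4934 -0.3625]
  t-0.012 n352 w0.062 mid-0.0001 bright77 [ 0.4874 -0.3573]
  t-0.004 n199 w0.059 mid0.0007 bright97 [ 0.4807 -0.3529]
  t0.004 n95 w0.023 mid-0.0040 bright122 [ 0.4774 -0.3442]
  t0.012 n216 w0.036 mid-0.0001 bright148 [ 0.4687 -0.3422]
  t0.020 n152 w0.035 mid0.0001 bright149 [ 0.4624 -0.3373]
  t0.028 n89 w0.014 mid-0.0002 bright124 [ 0.4564 -0.332 ]
  t0.036 n97 w0.015 mid-0.0003 bright122 [ 0.4503 -0.3268]
  t0.044 n100 w0.016 mid-0.0003 bright121 [ 0.4441 -0.3218]
  t0.052 n94 w0.015 mid-0.0002 bright123 [ 0.4379 -0.3168]
  t0.060 n24 w0.008 mid0.0006 bright120 [ 0.4312 -0.3123]
0.85 [ 0.5232 -0.2092] [ 79. 152.  88.] 0.09851951482350904 66.21578285742463 [402.7, 53.5, 88.2, 52.2]
```

```bash
python3 -m pendant '[[0.02,-0.004,0.02,0],[0.02,-0.004,0.03,0],[0.02,-0.004,0.03,0],[0.02,-0.005,0.03,0],[0.021,-0.005,0.03,0],[0,0,0.02,0.105],[0,0,0.01,0.106],[0,0,0,0]]' 1 5
python3 -m pendant '[[0,0,0,0],[0,0,0,0],[0,0,0,0]]'
```

```text
time: 11.65
ee_pos: [0.5026, -0.3699, 0.0894]
eef_rot: [0.338, 0.941, 0.001, -0.002]
ft_force: [0.1, -0.5, 0.6]
width: 0.087
grip_force: 0.0
time: 11.9
ee_pos: [0.505, -0.3723, 0.0936]
eef_rot: [0.335, 0.942, -0.0, 0.001]
ft_force: [0.3, -0.1, -0.1]
width: 0.0873
grip_force: 0.0
```

```bash
python3 -m pendant '[[0.001,0,0.03,0],[0,0,0.03,0],[0,0,0.012,0],[0,0,0.008,0],[0,0,0,0],[0,0,0,0]]' 1 5
python3 -m pendant '[[0,0,0,0],[0,0,0,0],[0,0,0,0],[0,0,0,0],[0,0,0,0],[0,0,0,0]]' 0.6 5
python3 -m pendant '[[0,0,-0.01,0],[0,0,-0.015,0],[0,0,-0.02,0],[0,0,-0.025,0],[0,0,-0.025,0],[0,0,-0.02,0],[0,0,-0.015,0],[0,0,0,0]]' 
python3 -m pendant '[[0,0,-0.01,0],[0,0,-0.02,0],[0,0,-0.02,0],[0,0,-0.01,0],[0,0,0,0],[0,0,0,0]]' - 12
```

```text
time: 12.4
ee_pos: [0.5043, -0.372, 0.0136]
eef_rot: [0.336, 0.942, -0.0, 0.001]
ft_force: [-0.0, -0.9, -0.7]
width: 0.0868
grip_force: 0.0
time: 12.9
ee_pos: [0.5039, -0.3713, 0.0127]
eef_rot: [0.336, 0.942, 0.0, 0.0]
ft_force: [0.5, 1.0, 1.7]
width: 0.0601
grip_force: 5.0
time: 13.57
ee_pos: [0.5049, -0.3727, 0.1471]
eef_rot: [0.336, 0.942, -0.0, 0.003]
ft_force: [0.3, -0.7, -1.9]
width: 0.0601
grip_force: 5.0
time: 14.07
ee_pos: [0.5037, -0.3711, 0.202]
eef_rot: [0.336, 0.942, 0.0, -0.0]
ft_force: [-0.5, -1.1, -2.0]
width: 0.0599
grip_force: 12.0
```

```bash
python3 -m pendant '[[0,0,0,0.08],[0,0,0,0.12],[0,0,0,0.12],[0,0,0,0.12],[0,0,0,0.12],[0,0,0,0.12],[0,0,0,0.099],[0,0,0,0]]' 
python3 -m pendant '[[0.015,0.004,0,0],[0.03,0.009,0,0],[0.035,0.01,0,0],[0.035,0.01,0,0],[0.035,0.01,0,0],[0.035,0.01,0,0],[0.035,0.01,0,0],[0.03,0.008,0,0]]'
python3 -m pendant '[[0.02,0.006,0.01,0],[0.006,0,0.02,0],[0,0,0.018,0],[0,0,0.01,0],[0,0,0,0],[0,0,0,0]]'
cat > hang.py <<'E'
from h import *
np.set_printoptions(precision=4,suppress=True)
s=r.read_state(); e=np.array(s['ee_pos']); T=R.from_quat(s['eef_rot']).as_matrix(); print(s['time'],e,s['eef_rot'],s['width'],s['joint_positions'][6])
# fit hang: pivot at tool z=+.004; stud axis in tool x-z plane; model silhouettes vs mask: params tilt th, offset k along axis
from scipy.optimize import minimize
obs=[]
for n in('scene','side'):
    c=cam(n); q=proj(c,[e])[0]
    for o in r.outline_of('stud_handle',n):
        v,u=np.nonzero(o['mask']); g=c['img'][v,u].mean(0)
        if np.hypot(u-q[0],v-q[1]).min()<25 and np.ptp(g)<25:
            print(n,round(o['score'],2),np.round(o['bbox']),q.round()); obs.append((c,o['mask'])); break
def boxp(x0,x1,hy,hz): return np.array([[x,y,z] for x in(x0,x1) for y in(-hy,hy) for z in(-hz,hz)])
parts=[boxp(19,32,7,7),boxp(32,42,18,5),boxp(42,78,7,7),boxp(78,82,3,3)]
def mask(c,th,sh):
    # stud x axis in tool: (sin th,0,cos th); y = tool y ; handle centre at pivot + sh*axis
    ax=np.array([np.sin(th),0,np.cos(th)]); y=np.array([0,1,0]); z=np.cross(ax,y)
    M=np.column_stack([ax,y,z]); out=np.zeros((420*4,560*4),np.uint8)
    for p in parts:
        w=e+T@(np.array([0,0,.004])+0) 
        P=w+((p*1e-3+[sh,0,0])@M.T)@T.T
        cv2.fillConvexPoly(out,cv2.convexHull((proj(c,P)*4+1.5).astype(np.int32)),1)
    return cv2.resize(out,(560,420),interpolation=cv2.INTER_AREA)>0 if False else out[2::4,2::4]>0
best=[]
for th in np.radians(np.arange(-60,61,2)):
    for sh in(.004,.008,.012):
        sc=0
        for c,m in obs:
            k=mask(c,th,sh); sc+=(k&m).sum()/max(1,k.sum())
        best.append((sc/max(1,len(obs)),np.degrees(th),sh))
best.sort(reverse=True); print([(round(a,3),round(b),c) for a,b,c in best[:6]])
E
python3 hang.py
```

```text
time: 14.73
ee_pos: [0.5033, -0.3707, 0.2007]
eef_rot: [0.67, 0.742, -0.0, -0.001]
ft_force: [0.1, 0.7, -2.6]
width: 0.0602
grip_force: 12.0
time: 15.4
ee_pos: [0.5475, -0.1121, 0.2016]
eef_rot: [0.666, 0.746, -0.0, -0.001]
ft_force: [0.7, 0.6, -3.1]
width: 0.0599
grip_force: 12.0
time: 15.9
ee_pos: [0.5504, -0.0894, 0.1444]
eef_rot: [0.668, 0.744, -0.001, -0.0]
ft_force: [-0.2, 0.8, -1.8]
width: 0.0597
grip_force: 12.0
15.9 [ 0.5504 -0.0894  0.1444] [ 0.6682  0.744  -0.0005 -0.0002] 0.05966381143581474 0.5062090194432323
side 0.67 [295. 204.  16.  11.] [294. 205.]
[(np.float64(0.926), 48, 0.004), (np.float64(0.922), 50, 0.004), (np.float64(0.912), 46, 0.004), (np.float64(0.909), 46, 0.008), (np.float64(0.907), 48, 0.008), (np.float64(0.907), 44, 0.004)]
```

```bash
python3 -m pendant '[[0.008,0,0,0],[0.01,0,0,0],[0.01,0,0,0],[0.01,0,0,0],[0.01,0,0,0],[0.004,0,0,0],[0,0,0,0]]'
python3 -m pendant '[[0.003,0,0,0],[0.003,0,0,0],[0,0,0,0]]'
python3 -m pendant '[[0.003,0,0,0],[0.003,0,0,0],[0,0,0,0],[0,0,0,0]]'; python3 hang.py
```

```text
time: 16.68
ee_pos: [0.5453, -0.0351, 0.1445]
eef_rot: [0.667, 0.745, 0.0, -0.0]
ft_force: [0.1, 0.6, -3.6]
width: 0.0599
grip_force: 12.0
time: 16.93
ee_pos: [0.5447, -0.0307, 0.1446]
eef_rot: [0.668, 0.744, 0.0, -0.0]
ft_force: [0.3, -0.4, -2.6]
width: 0.0599
grip_force: 12.0
time: 17.27
ee_pos: [0.544, -0.0249, 0.1445]
eef_rot: [0.668, 0.744, 0.0, -0.0]
ft_force: [0.6, -0.6, -2.1]
width: 0.0599
grip_force: 12.0
17.2667 [ 0.544  -0.0249  0.1445] [ 0.6682  0.744   0.     -0.0001] 0.059939643265686855 0.3715069671775725
side 0.44 [287. 192.  18.  13.] [287. 192.]
[(np.float64(1.0), 48, 0.004), (np.float64(1.0), 46, 0.004), (np.float64(0.984), 54, 0.004), (np.float64(0.982), 52, 0.004), (np.float64(0.982), 50, 0.004), (np.float64(0.98), 48, 0.008)]
```

```bash
python3 -m pendant '[[0.002,0,0,0],[0.001,0,0,0],[0,0,0,0],[0,0,0,0]]'
python3 - <<'E'
import numpy as np
from h import *
s=r.read_state(); e=np.array(s['ee_pos']); print(e,s['ft_force'])
o=[]
for n in('side','scene'):
    c=cam(n); q=proj(c,[e])[0].astype(int); print(n,q)
    o.append(cv2.resize(c['img'][q[1]-25:q[1]+45,q[0]-35:q[0]+35],None,fx=5.6,fy=5.6,interpolation=cv2.INTER_CUBIC))
a=np.clip(np.hstack(o).astype(float)*1.4,0,255).astype(np.uint8); save('s8.png',a)
E
```

```text
time: 17.8
ee_pos: [0.5437, -0.0219, 0.1446]
eef_rot: [0.668, 0.744, 0.0, -0.0]
ft_force: [0.1, 0.2, -1.8]
width: 0.0597
grip_force: 12.0
[ 0.54368352 -0.02191696  0.14456221] [ 0.05868462  0.2071322  -1.78184944]
side [287 191]
scene [288 207]
```

View pics/s8.png

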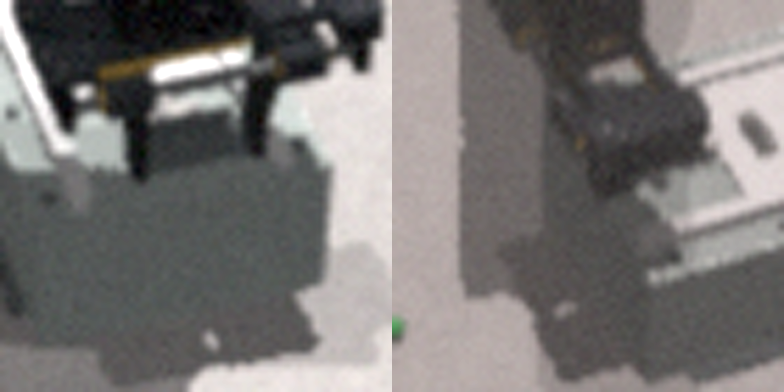

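Nose not visible in front of the wall (side crop ≈(190,135) shows only the handle block), so the stud is still tilted too far and its nose lies over the box top. I back off, loosen slightly so it swings down, and measure by fitting silhouettes.

```bash
python3 -m pendant '[[0,0,-0.005,0],[-0.01,0,0,0],[-0.02,0,0,0],[-0.03,0,0,0],[-0.03,0,0,0],[-0.02,0,0.01,0],[-0.01,0,0.02,0],[0,0,0,0]]'
cat > hang.py <<'E'
from h import *
np.set_printoptions(precision=4,suppress=True)
s=r.read_state(); e=np.array(s['ee_pos']); T=R.from_quat(s['eef_rot']).as_matrix(); print(s['time'],e,s['width'],s['grip_force'],s['joint_positions'][6])
def boxp(x0,x1,hy,hz): return np.array([[x,y,z] for x in(x0,x1) for y in(-hy,hy) for z in(-hz,hz)])*1e-3
parts=[boxp(-16,16,30,10),boxp(16,32,6,6),boxp(32,42,18,5),boxp(42,78,6.5,6.5),boxp(78,82,3,3)]
fing=[boxp(0,0,0,0)]
def world(p,th,sh):
    ax=np.array([np.sin(th),0,np.cos(th)]); y=np.array([0,1,0]); M=np.column_stack([ax,y,np.cross(ax,y)])
    return e+([0,0,.004]+(p+[sh,0,0])@M.T)@T.T
def fill(c,Ps):
    out=np.zeros((1680,2240),np.uint8)
    for P in Ps: cv2.fillConvexPoly(out,cv2.convexHull((proj(c,P)*4+1.5).astype(np.int32)),1)
    return out[2::4,2::4]>0
# fingers + body in tool frame (occluders)
occ=[np.array([[x,y,z] for x in(-.0095,.0095) for y in(a,a+.015*np.sign(a)) for z in(-.06,.011)]) for a in(.030,-.030)]
occ.append(np.array([[x,y,z] for x in(-.0375,.0375) for y in(-.095,.095) for z in(-.15,-.059)]))
for n in('scene','side'):
    c=cam(n); q=proj(c,[e])[0]; oc=fill(c,[e+o@T.T for o in occ]); got=None
    for o in r.outline_of('stud_handle',n):
        v,u=np.nonzero(o['mask']); g=c['img'][v,u].mean(0)
        if np.hypot(u-q[0],v-q[1]).min()<25 and np.ptp(g)<25: got=o; break
    if got is None: print(n,'none'); continue
    m=got['mask']; res=[]
    for th in range(-90,91,3):
        for sh in(.006,.009,.012):
            k=fill(c,[world(p,np.radians(th),sh) for p in parts])&~oc
            res.append((round((k&m).sum()/max(1,(k|m).sum()),3),th,sh))
    res.sort(reverse=True); print(n,round(got['score'],2),m.sum(),np.round(got['bbox']),q.round(),res[:6])
E
python3 hang.py
python3 -m pendant '[[0,0,0,0],[0,0,0,0],[0,0,0,0],[0,0,0,0]]' - 4; python3 hang.py
```

```text
time: 18.57
ee_pos: [0.5546, -0.145, 0.1173]
eef_rot: [0.67, 0.742, -0.001, -0.001]
ft_force: [-1.0, 0.2, -2.9]
width: 0.0596
grip_force: 12.0
18.5667 [ 0.5546 -0.145   0.1173] 0.059565305812208175 11.999461948871613 0.6360211810187297
scene none
side 0.52 190 [302. 223.  17.  16.] [299. 224.] [(np.float64(0.48), 90, 0.012), (np.float64(0.48), 87, 0.012), (np.float64(0.48), 84, 0.012), (np.float64(0.476), 81, 0.012), (np.float64(0.47), 78, 0.012), (np.float64(0.468), 75, 0.012)]
time: 19.1
ee_pos: [0.5567, -0.1409, 0.1199]
eef_rot: [0.668, 0.744, 0.0, 0.0]
ft_force: [-0.6, 0.6, -2.7]
width: 0.06
grip_force: 4.0
19.1 [ 0.5567 -0.1409  0.1199] 0.060014755146366054 3.999829888343811 0.6328384304705634
scene 0.6 46 [267. 227.   9.   5.] [257. 221.] [(np.float64(0.5), 42, 0.009), (np.float64(0.458), 42, 0.006), (np.float64(0.444), 42, 0.012), (np.float64(0.412), 45, 0.009), (np.float64(0.412), 39, 0.006), (np.float64(0.407), 45, 0.012)]
side none
```

```bash
python3 -m pendant '[[0,0,-0.004,0],[0,0,-0.008,0],[0.004,0,-0.006,0],[0.01,0,0,0],[0.014,0,0,0],[0.014,0,0,0],[0.008,0,0,0],[0,0,0,0]]' - 6
python3 -m pendant '[[0.006,0,0,0],[0.008,0,0,0],[0.008,0,0,0],[0.008,0,0,0],[0.008,0,0,0],[0.008,0,0,0],[0.006,0,0,0],[0,0,0,0]]'
python3 -m pendant '[[0.004,0,0,0],[0.003,0,0,0],[0.003,0,0,0],[0,0,0,0],[0,0,0,0]]'; python3 hang.py
```

```text
time: 19.97
ee_pos: [0.5513, -0.0887, 0.1375]
eef_rot: [0.667, 0.745, 0.0, -0.001]
ft_force: [0.7, 0.5, -1.7]
width: 0.0601
grip_force: 6.0
time: 20.63
ee_pos: [0.5456, -0.0381, 0.1374]
eef_rot: [0.667, 0.745, 0.0, -0.0]
ft_force: [0.3, 0.7, -2.3]
width: 0.0601
grip_force: 6.0
time: 21.05
ee_pos: [0.5445, -0.0299, 0.1376]
eef_rot: [0.668, 0.744, 0.0, -0.0]
ft_force: [-0.3, 0.6, -2.4]
width: 0.0597
grip_force: 6.0
21.05 [ 0.5445 -0.0299  0.1376] 0.05967726016076154 5.999804735183716 0.390243827077305
scene none
side 0.6 257 [288. 204.  16.  18.] [288. 194.] [(np.float64(0.861), 9, 0.012), (np.float64(0.852), 12, 0.012), (np.float64(0.845), 9, 0.009), (np.float64(0.838), 6, 0.012), (np.float64(0.822), 12, 0.009), (np.float64(0.821), 15, 0.012)]
```

```bash
python3 -m pendant '[[0.003,0,0,0],[0.003,0,0,0],[0.002,0,0,0],[0,0,0,0],[0,0,0,0]]'; sed -i 's/range(-90,91,3)/range(-20,40,2)/;s/(.006,.009,.012)/(.009,.012,.015)/' hang.py; python3 hang.py
python3 -m pendant '[[0.001,0,0,0],[0.001,0,0,0],[0,0,0,0]]'; python3 hang.py
```

```text
time: 21.67
ee_pos: [0.5437, -0.0218, 0.1376]
eef_rot: [0.668, 0.744, 0.0, -0.0]
ft_force: [-0.2, 0.4, -2.0]
width: 0.0595
grip_force: 6.0
21.6667 [ 0.5437 -0.0218  0.1376] 0.059490119121673096 5.999905318021774 0.373645572696843
scene 0.66 7 [284. 218.   1.   6.] [288. 209.] [(np.float64(0.137), 6, 0.009), (np.float64(0.132), 4, 0.009), (np.float64(0.121), 6, 0.012), (np.float64(0.115), 4, 0.012), (np.float64(0.113), 2, 0.009), (np.float64(0.109), 6, 0.015)]
side 0.55 322 [289. 203.  23.  27.] [287. 193.] [(np.float64(0.909), 2, 0.012), (np.float64(0.899), 0, 0.012), (np.float64(0.892), 4, 0.012), (np.float64(0.889), 2, 0.015), (np.float64(0.887), -2, 0.012), (np.float64(0.878), 4, 0.015)]
time: 22.12
ee_pos: [0.5435, -0.0202, 0.1377]
eef_rot: [0.668, 0.744, -0.0, 0.0]
ft_force: [0.3, -2.1, -1.9]
width: 0.0599
grip_force: 6.0
22.1167 [ 0.5435 -0.0202  0.1377] 0.059859439218293474 5.999962314963341 0.36935850668396086
scene 0.56 3853 [324. 218.  90.  67.] [289. 208.] [(np.float64(0.009), 38, 0.015), (np.float64(0.009), 36, 0.015), (np.float64(0.009), 34, 0.015), (np.float64(0.009), 32, 0.015), (np.float64(0.008), 38, 0.012), (np.float64(0.008), 38, 0.009)]
side 0.6 312 [287. 203.  20.  26.] [287. 192.] [(np.float64(0.941), 0, 0.015), (np.float64(0.909), 2, 0.015), (np.float64(0.902), 0, 0.012), (np.float64(0.9), -2, 0.015), (np.float64(0.897), 4, 0.015), (np.float64(0.891), -4, 0.012)]
```

```bash
python3 -m pendant '[[0,0,0,0],[-0.01,0,0,0],[-0.02,0,0,0],[0,0,-0.015,0],[0,0,-0.03,0],[0,0,-0.03,0],[0,0,-0.02,0],[0,0,0,0]]' - 30
python3 -m pendant '[[0.015,0,0,0],[0.025,0,0,0],[0.025,0,0,0],[0.02,0,0,0],[0.01,0,0,0],[0,0,0,0],[0,0,0,0],[0,0,0,0]]'
cat > slot.py <<'E'
from h import *
import pickle,sys
np.set_printoptions(precision=4,suppress=True)
yd=np.array([-.1075,.9942]); xd=np.array([.9942,.1075])
def rect(c,z,ctr,hw=.045,res=.0005):
    g=np.arange(-hw,hw,res); X,Y=np.meshgrid(g,g)  # X along box x, Y along box y
    P=np.stack([ctr[0]+X*xd[0]+Y*yd[0],ctr[1]+X*xd[1]+Y*yd[1],np.full_like(X,z)],-1)
    q=proj(c,P.reshape(-1,3)).reshape(X.shape+(2,)).astype(np.float32)
    return cv2.remap(cv2.cvtColor(c['img'],cv2.COLOR_RGB2GRAY),q,None,cv2.INTER_LINEAR),g
def find(c,z,ctr,L=41,W=15,B=18.6,hw=.045):
    im,g=rect(c,z,ctr,hw); n=61*2
    a=(np.arange(-52,53))*.5; X,Y=np.meshgrid(a,a); 
    t=np.where(((abs(X)<L/2)&(abs(Y)<W/2))|(np.hypot(X,Y)<B/2),0,255).astype(np.uint8)[26:-26]
    t=cv2.GaussianBlur(t,(0,0),2)
    # edges, so that shadow borders matter less
    res=cv2.matchTemplate(cv2.GaussianBlur(im,(0,0),1),t,cv2.TM_CCOEFF_NORMED)
    _,m,_,l=cv2.minMaxLoc(res); i=l[0]+52; j=l[1]+26
    return round(m,3),np.array(ctr)+xd*g[i]+yd*g[j]
if __name__=='__main__':
    print('w1',find(pickle.load(open('w1.pkl','rb')),.105,(.5336,.0333)))
    print('w2',find(pickle.load(open('w2.pkl','rb')),.105,(.529,.099)))
    a,b=pickle.load(open('ab2.pkl','rb')); print('sc',find(a,.105,(.529,.099)),'si',find(b,.105,(.529,.099)))
    a=pickle.load(open('c0.pkl','rb'));print('open sc',find(a['scene'],.105,(.5336,.0333)),'si',find(a['side'],.105,(.5336,.0333)))
    s=r.read_state(); print(s['time'],s['ee_pos'],s['eef_rot'])
    c=cam('wrist'); pickle.dump(c,open('w9.pkl','wb')); print('now',find(c,.105,(.529,.099)),proj(c,[[.529,.099,.105]]))
    c=cam('scene'); print('scene',find(c,.105,(.529,.099)))
E
python3 slot.py; python3 hang.py
```

```text
time: 22.98
ee_pos: [0.5485, -0.0509, 0.2364]
eef_rot: [0.668, 0.744, 0.002, 0.002]
ft_force: [0.3, 0.0, -1.6]
width: 0.06
grip_force: 30.0
time: 23.65
ee_pos: [0.5366, 0.0428, 0.2324]
eef_rot: [0.669, 0.743, -0.0, 0.0]
ft_force: [-0.2, -0.2, -2.2]
width: 0.0596
grip_force: 30.0
w1 (0.473, array([0.5186, 0.0327]))
w2 (0.465, array([0.5147, 0.1286]))
sc (0.445, array([0.5236, 0.0974])) si (0.368, array([0.5236, 0.0979]))
open sc (0.919, array([0.5332, 0.0327])) si (0.922, array([0.5329, 0.0347]))
23.65 [0.5366 0.0428 0.2324] [ 0.6689  0.7433 -0.0002  0.0001]
now (0.51, array([0.5284, 0.0954])) [[277.4948 145.8551]]
scene (0.907, array([0.5268, 0.0957]))
23.75 [0.5366 0.0429 0.2326] 0.05970777672006345 29.99947428703308 0.14557742019490244
scene 0.69 137 [302. 192.   9.  21.] [306. 184.] [(np.float64(0.673), -4, 0.009), (np.float64(0.66), -4, 0.012), (np.float64(0.655), -2, 0.009), (np.float64(0.65), -6, 0.009), (np.float64(0.636), -2, 0.012), (np.float64(0.636), -4, 0.015)]
side 0.8 273 [281. 169.  18.  28.] [281. 157.] [(np.float64(0.81), -2, 0.012), (np.float64(0.81), -4, 0.012), (np.float64(0.809), -2, 0.009), (np.float64(0.808), 0, 0.012), (np.float64(0.807), -4, 0.009), (np.float64(0.798), 4, 0.012)]
```

```bash
python3 -m pendant '[[0.015,-0.002,0.004,0],[0.02,-0.002,0.006,0],[0.015,0,0.006,0],[0.004,0,0,0],[0,0,0,0],[0,0,0,0]]'
cat > fit.py <<'E'
from hang import *
from slot import find,xd,yd
from scipy.optimize import minimize
import itertools
obs=[]
for n in('scene','side'):
    c=cam(n); q=proj(c,[e])[0]
    for o in r.outline_of('stud_handle',n):
        v,u=np.nonzero(o['mask'])
        if abs(u.mean()-q[0])<15 and 0<v.mean()-q[1]<30: obs.append((n,c,fill(c,[e+k@T.T for k in occ]),o['mask'])); break
    print(n,'slot',find(c,.105,(.527,.096)))
for sel in [[x] for x in obs]+[obs]:
  res=[]
  for th in range(-8,9,2):
   for sh in(.008,.012,.016):
    for dx in(-.003,0,.003):
     for dy in(-.003,0,.003):
      sc=[]
      for n,c,oc,m in sel:
        k=fill(c,[world(p,np.radians(th),sh)+T@[dx,dy,0] for p in parts])&~oc; sc.append((k&m).sum()/(k|m).sum())
      res.append((np.mean(sc),th,sh,dx,dy,*(e+T@([dx,dy,.004]+(sh+.082)*np.array([np.sin(np.radians(th)),0,np.cos(np.radians(th))])))))
  res=np.array(sorted(res,reverse=True)[:12]); print([x[0] for x in sel],res[0],'mean top',res.mean(0))
E
python3 fit.py
```

```text
time: 24.45
ee_pos: [0.527, 0.0972, 0.2168]
eef_rot: [0.668, 0.744, -0.0, 0.0]
ft_force: [-0.4, 0.2, -2.6]
width: 0.0595
grip_force: 30.0
24.45 [0.527  0.0972 0.2168] 0.059529698589714575 29.99940812587738 0.0459591559022755
scene 0.61 127 [316. 191.   8.  27.] [320. 183.] [(np.float64(0.779), -4, 0.009), (np.float64(0.763), -2, 0.009), (np.float64(0.745), -2, 0.012), (np.float64(0.736), -6, 0.009), (np.float64(0.733), -4, 0.012), (np.float64(0.728), -2, 0.015)]
side 0.53 269 [274. 163.  19.  24.] [275. 151.] [(np.float64(0.859), 6, 0.015), (np.float64(0.854), 4, 0.015), (np.float64(0.841), 4, 0.012), (np.float64(0.84), 6, 0.012), (np.float64(0.84), 2, 0.012), (np.float64(0.831), 8, 0.015)]
scene slot (0.541, array([0.5073, 0.1014]))
side slot (0.403, array([0.5397, 0.1185]))
['scene'] [ 0.7868 -6.      0.008   0.003   0.      0.5277  0.0908  0.1233] mean top [ 0.7755 -4.6667  0.0093  0.001   0.      0.5277  0.0907  0.1218]
['side'] [0.8444 2.     0.016  0.003  0.003  0.5293 0.1038 0.1148] mean top [0.8308 2.5    0.0147 0.0008 0.0008 0.5273 0.1022 0.1163]
['scene', 'side'] [ 0.7942 -2.      0.012   0.     -0.003   0.5244  0.0936  0.1188] mean top [ 0.7827 -3.1667  0.0107  0.     -0.0013  0.5264  0.0919  0.1203]
```

```bash
python3 -m pendant '[[0.0025,0,0.005,0],[0,0,0.004,0],[0,0,0,0],[0,0,0,0]]'
python3 -m pendant '[[0,0,0.002,0],[0,0,0.002,0],[0,0,0,0]]'
python3 -m pendant '[[0,0,0.002,0],[0,0,0.002,0],[0,0,0,0]]'
python3 -m pendant '[[0,0,0.002,0],[0,0,0,0]]'
```

```text
time: 25.18
ee_pos: [0.5263, 0.1003, 0.2072]
eef_rot: [0.668, 0.744, -0.0, -0.0]
ft_force: [-0.0, 0.2, -2.8]
width: 0.0595
grip_force: 30.0
time: 25.43
ee_pos: [0.5264, 0.1003, 0.2032]
eef_rot: [0.668, 0.744, -0.0, -0.0]
ft_force: [0.1, 0.4, -2.4]
width: 0.0598
grip_force: 30.0
time: 25.68
ee_pos: [0.5265, 0.1004, 0.1993]
eef_rot: [0.668, 0.744, -0.0, -0.0]
ft_force: [-1.2, -0.4, -1.9]
width: 0.0596
grip_force: 30.0
time: 25.85
ee_pos: [0.5265, 0.1007, 0.1974]
eef_rot: [0.668, 0.744, 0.0, -0.0]
ft_force: [0.5, 2.0, -2.8]
width: 0.0598
grip_force: 30.0
```

```bash
for i in 1; do python3 -m pendant '[[0,0,0.002,0],[0,0,0,0]]'; python3 -m pendant '[[0,0,0.002,0],[0,0,0,0]]';  python3 -m pendant '[[0,0,0.002,0],[0,0,0,0]]'; done
```

```text
time: 26.02
ee_pos: [0.5265, 0.1007, 0.1953]
eef_rot: [0.668, 0.744, 0.0, -0.0]
ft_force: [0.2, 1.8, -2.8]
width: 0.0595
grip_force: 30.0
time: 26.18
ee_pos: [0.5267, 0.1007, 0.1936]
eef_rot: [0.668, 0.744, 0.0, -0.0]
ft_force: [1.4, 2.5, -0.1]
width: 0.0596
grip_force: 30.0
time: 26.35
ee_pos: [0.5265, 0.1007, 0.1914]
eef_rot: [0.668, 0.744, 0.0, -0.0]
ft_force: [0.5, 3.4, -3.6]
width: 0.0597
grip_force: 30.0
```

```bash
python3 -m pendant '[[0.0015,0,0.002,0],[0,0,0.002,0],[0,0,0,0]]'; python3 -m pendant '[[0,0,0.003,0],[0,0,0.003,0],[0,0,0,0]]';  python3 -m pendant '[[0,0,0.003,0],[0,0,0.002,0],[0,0,0,0]]'
```

```text
time: 26.6
ee_pos: [0.5261, 0.1016, 0.187]
eef_rot: [0.668, 0.744, -0.0, -0.0]
ft_force: [-0.3, 1.2, -3.1]
width: 0.0596
grip_force: 30.0
time: 26.85
ee_pos: [0.526, 0.1015, 0.1809]
eef_rot: [0.668, 0.744, -0.0, -0.0]
ft_force: [-0.2, 1.9, -2.9]
width: 0.0601
grip_force: 30.0
time: 27.1
ee_pos: [0.5261, 0.1016, 0.1761]
eef_rot: [0.668, 0.744, -0.0, -0.0]
ft_force: [-0.5, 1.3, -2.6]
width: 0.06
grip_force: 30.0
```

```bash
python3 -m pendant '[[0,0,0.002,0],[0,0,0.002,0],[0,0,0,0]]'; python3 -m pendant '[[0,0,0.002,0],[0,0,0.002,0],[0,0,0,0]]';  python3 -m pendant '[[0,0,0.002,0],[0,0,0.002,0],[0,0,0,0]]'
```

```text
time: 27.35
ee_pos: [0.5262, 0.1016, 0.1722]
eef_rot: [0.668, 0.744, -0.0, -0.0]
ft_force: [0.0, 0.3, -2.4]
width: 0.0593
grip_force: 30.0
time: 27.6
ee_pos: [0.5263, 0.102, 0.1683]
eef_rot: [0.668, 0.744, 0.0, -0.0]
ft_force: [0.7, 0.9, -2.9]
width: 0.0594
grip_force: 30.0
time: 27.85
ee_pos: [0.5262, 0.102, 0.1642]
eef_rot: [0.668, 0.744, -0.0, -0.0]
ft_force: [0.8, 1.4, -1.4]
width: 0.0595
grip_force: 30.0
```

```bash
python3 -m pendant '[[0,0,0.002,0],[0,0,0.002,0],[0,0,0,0]]'; python3 -m pendant '[[0,0,0.002,0],[0,0,0.002,0],[0,0,0,0]]';  python3 -m pendant '[[0,0,0.002,0],[0,0,0.002,0],[0,0,0,0]]'; python3 -m pendant '[[0,0,0.002,0],[0,0,0.002,0],[0,0,0,0]]'
```

```text
time: 28.1
ee_pos: [0.5263, 0.1019, 0.1602]
eef_rot: [0.668, 0.744, -0.0, -0.0]
ft_force: [-0.4, 1.6, -2.6]
width: 0.0594
grip_force: 30.0
time: 28.35
ee_pos: [0.5263, 0.1018, 0.1562]
eef_rot: [0.668, 0.744, -0.0, -0.0]
ft_force: [-0.2, 2.1, -2.8]
width: 0.0599
grip_force: 30.0
time: 28.6
ee_pos: [0.5263, 0.1018, 0.1522]
eef_rot: [0.668, 0.744, -0.0, -0.0]
ft_force: [-0.8, 1.0, -3.2]
width: 0.0599
grip_force: 30.0
time: 28.85
ee_pos: [0.5263, 0.1018, 0.1482]
eef_rot: [0.668, 0.744, -0.0, -0.0]
ft_force: [0.6, 1.2, -2.2]
width: 0.0595
grip_force: 30.0
```

```bash
python3 -m pendant '[[0,0,0.002,0],[0,0,0.001,0],[0,0,0,0]]' - 50; python3 -m pendant '[[0,0,0.002,0],[0,0,0.001,0],[0,0,0,0]]';  python3 -m pendant '[[0,0,0.002,0],[0,0,0,0]]'; python3 -m pendant '[[0,0,0.002,0],[0,0,0,0]]'
```

```text
time: 29.1
ee_pos: [0.5265, 0.1018, 0.1457]
eef_rot: [0.668, 0.744, 0.0, 0.0]
ft_force: [-1.2, 1.8, 1.4]
width: 0.0594
grip_force: 50.0
time: 29.35
ee_pos: [0.5265, 0.1017, 0.1426]
eef_rot: [0.668, 0.744, 0.0, 0.0]
ft_force: [-0.6, 1.3, 4.4]
width: 0.0594
grip_force: 50.0
time: 29.52
ee_pos: [0.5265, 0.1016, 0.1406]
eef_rot: [0.668, 0.744, 0.0, 0.0]
ft_force: [-0.6, 0.2, 2.6]
width: 0.0594
grip_force: 50.0
time: 29.68
ee_pos: [0.5265, 0.1015, 0.1386]
eef_rot: [0.668, 0.744, 0.0, 0.0]
ft_force: [-0.3, -0.3, 3.5]
width: 0.0595
grip_force: 50.0
```

```bash
python3 -m pendant '[[0,0,0.001,0],[0,0,0,0]]'; python3 -m pendant '[[0,0,0.001,0],[0,0,0,0]]';  python3 -m pendant '[[0,0,0.001,0],[0,0,0,0]]'
```

```text
time: 29.85
ee_pos: [0.5266, 0.1015, 0.1378]
eef_rot: [0.668, 0.744, 0.0, 0.0]
ft_force: [-0.7, -0.0, 6.3]
width: 0.0592
grip_force: 50.0
time: 30.02
ee_pos: [0.5266, 0.1014, 0.1373]
eef_rot: [0.668, 0.744, 0.0, -0.0]
ft_force: [-4.3, -0.3, 11.5]
width: 0.0597
grip_force: 50.0
time: 30.18
ee_pos: [0.5267, 0.1014, 0.1372]
eef_rot: [0.668, 0.744, 0.0, -0.0]
ft_force: [-10.0, -2.5, 25.6]
width: 0.0598
grip_force: 50.0
```

```bash
python3 -m pendant '[[0,0,-0.0016,0],[0,0,0,0]]' - 40; python3 -m pendant '[[0,0,0,0.1],[0,0,0,0.1],[0,0,0,0]]';  python3 -m pendant '[[0,0,0,0.1],[0,0,0,0.1],[0,0,0,0]]'; python3 hang.py | grep -v scene
```

```text
time: 30.35
ee_pos: [0.5266, 0.1015, 0.1378]
eef_rot: [0.668, 0.744, 0.0, 0.0]
ft_force: [-3.3, -0.5, 9.4]
width: 0.0595
grip_force: 40.0
time: 30.6
ee_pos: [0.5272, 0.1016, 0.1378]
eef_rot: [0.741, 0.671, 0.001, 0.001]
ft_force: [-0.6, 0.7, 6.6]
width: 0.0597
grip_force: 40.0
time: 30.85
ee_pos: [0.5277, 0.1015, 0.1379]
eef_rot: [0.805, 0.594, 0.001, 0.001]
ft_force: [1.6, -0.5, 6.3]
width: 0.059
grip_force: 40.0
30.85 [0.5277 0.1015 0.1379] 0.05897952028489965 40.00328242778778 -0.23837984505361273
side none
```

```bash
for k in 1; do python3 -m pendant '[[0,0,0,0.1],[0,0,0,0.1],[0,0,0,0.1],[0,0,0,0]]'; python3 -m pendant '[[0,0,0,0.1],[0,0,0,0.1],[0,0,0,0.1],[0,0,0,0]]';  python3 -m pendant '[[0,0,0,0.1],[0,0,0,0.1],[0,0,0,0.1],[0,0,0,0]]'; done; python3 -c "
from bench import r; print(r.read_state()['torque'])"
```

```text
time: 31.38
ee_pos: [0.5287, 0.1009, 0.1383]
eef_rot: [0.884, 0.467, 0.002, 0.002]
ft_force: [4.7, -0.3, 6.8]
width: 0.0592
grip_force: 40.0
time: 31.72
ee_pos: [0.5292, 0.1002, 0.1386]
eef_rot: [0.944, 0.329, 0.003, 0.002]
ft_force: [6.2, -3.7, 6.3]
width: 0.0592
grip_force: 40.0
time: 32.05
ee_pos: [0.5292, 0.0999, 0.1386]
eef_rot: [0.983, 0.184, 0.003, 0.002]
ft_force: [6.7, -3.7, 7.1]
width: 0.0592
grip_force: 40.0
[-1.39300813 -1.92741513  0.02718512]
```

```bash
python3 -m pendant '[[0,0,0,0.1],[0,0,0,0.1],[0,0,0,0]]'; python3 -m pendant '[[0,0,0,0.05],[0,0,0,0.02],[0,0,0,0],[0,0,0,0]]'; python3 -c "
from bench import r; print(r.read_state()['torque'])"
```

```text
time: 32.3
ee_pos: [0.529, 0.0995, 0.1386]
eef_rot: [0.996, 0.085, 0.003, 0.002]
ft_force: [7.3, -6.4, 6.5]
width: 0.0598
grip_force: 40.0
time: 32.63
ee_pos: [0.5289, 0.0993, 0.1385]
eef_rot: [0.999, 0.053, 0.003, 0.002]
ft_force: [6.4, -6.9, 5.9]
width: 0.0593
grip_force: 40.0
[-1.91328944 -1.53700918  0.01965699]
```

```bash
python3 -m pendant '[[0,0,0,0.04],[0,0,0,0.03],[0,0,0,0],[0,0,0,0]]';  python3 -c "
from bench import r; print(r.read_state()['torque'])"; python3 -m pendant '[[0,0,-0.002,0],[0,0,-0.002,0],[0,0,0,0]]' - 20; python3 -m pendant '[[0,0,-0.001,0],[0,0,-0.001,0],[0,0,0,0]]' - 10;python3 -m pendant '[[0,0,-0.001,0],[0,0,-0.001,0],[0,0,0,0]]'
```

```text
time: 32.97
ee_pos: [0.5291, 0.0991, 0.1386]
eef_rot: [1.0, 0.018, 0.003, 0.002]
ft_force: [6.9, -7.4, 5.3]
width: 0.0596
grip_force: 40.0
[-2.1161343  -1.87310765  0.10757353]
time: 33.22
ee_pos: [0.5277, 0.0994, 0.1416]
eef_rot: [1.0, 0.018, 0.002, 0.002]
ft_force: [4.0, -6.9, -0.5]
width: 0.0598
grip_force: 20.0
time: 33.47
ee_pos: [0.527, 0.0997, 0.1431]
eef_rot: [1.0, 0.018, 0.001, 0.002]
ft_force: [3.9, -6.4, -3.2]
width: 0.06
grip_force: 10.0
time: 33.72
ee_pos: [0.5259, 0.0997, 0.1441]
eef_rot: [1.0, 0.018, -0.0, 0.002]
ft_force: [4.0, -5.0, -10.2]
width: 0.0597
grip_force: 10.0
```

```bash
python3 -m pendant '[[0,0,0.002,-0.06],[0,0,0,0]]' - 5; python3 -m pendant '[[0,0,0,0],[0,0,0,0],[0,0,0,0],[0,0,0,0],[0,0,0,0],[0,0,0,0]]' 1; python3 -m pendant '[[0,0,-0.01,0],[0,0,-0.02,0],[0,0,-0.03,0],[0,0,-0.03,0],[0,0,-0.03,0],[0,0,-0.03,0],[0.03,0,0,0],[0,0,0,0]]'
python3 -m pendant '[[0.035,0,0,0],[0.035,0,0,0],[0.035,0,0,0],[0.03,0,0,0],[0,0,0,0],[0,0,0,0],[0,0,0,0]]'
python3 - <<'E'
from stud import *
import pickle
s=r.read_state(); print(s['time'],s['ee_pos'],s['eef_rot'],s['ft_force'])
for n in('side','scene','wrist'): 
    print(n); c=stud(n,[.527,.097],.137); pickle.dump(c,open('f_%s.pkl'%n,'wb'))
E
```

```text
time: 33.88
ee_pos: [0.5266, 0.0998, 0.1431]
eef_rot: [0.999, 0.05, 0.0, 0.001]
ft_force: [1.1, -6.2, 2.8]
width: 0.0597
grip_force: 5.0
time: 34.38
ee_pos: [0.5263, 0.1021, 0.1431]
eef_rot: [0.999, 0.049, -0.0, -0.0]
ft_force: [0.2, -0.5, 0.5]
width: 0.0854
grip_force: 0.0
time: 35.05
ee_pos: [0.5545, 0.1046, 0.2964]
eef_rot: [0.999, 0.049, 0.003, -0.0]
ft_force: [-0.5, -0.4, -1.2]
width: 0.0876
grip_force: 0.0
time: 35.63
ee_pos: [0.6835, 0.1167, 0.2952]
eef_rot: [0.999, 0.048, 0.001, 0.001]
ft_force: [-0.0, -0.2, -0.3]
width: 0.0874
grip_force: 0.0
35.6333 [0.6835 0.1167 0.2952] [0.9988 0.048  0.0009 0.0008] [-0.0425 -0.1501 -0.2637]
side
0.71 [ 0.3152 -0.449 ] [207. 184.  16.] 0.12138235870539765 61.62537583487156 [229.1, 319.9, 36.1, 46.1]
0.57 [ 0.5228 -0.5859] [111. 112. 111.] 0.12269985024830332 58.552711194581924 [330.6, 354.8, 35.0, 48.8]
0.43 [0.525  0.0887] [52. 53. 54.] 0.09100337917301088 88.23090687467209 [275.1, 171.8, 10.3, 17.7]
  t-0.043 n12 w0.019 mid0.0016 bright45 [0.5222 0.0494]
  t-0.035 n10 w0.020 mid0.0004 bright43 [0.5237 0.0574]
  t-0.027 n14 w0.028 mid-0.
[... 1254 characters left out ...]
541877274357 [185.9, 204.7, 34.8, 16.6]
0.48 [ 0.6284 -0.2294] [ 72. 114.  75.] 0.08341619529375723 64.33732429072764 [239.4, 238.3, 23.2, 18.3]
wrist
0.84 [0.5486 0.1017] [56. 55. 54.] 0.05743043298877377 96.79159928716801 [282.8, 308.5, 49.3, 25.7]
  t-0.028 n72 w0.015 mid0.0033 bright49 [0.5482 0.0772]
  t-0.020 n86 w0.016 mid0.0025 bright48 [0.5481 0.0852]
  t-0.012 n113 w0.029 mid-0.0042 bright58 [0.5538 0.094 ]
  t-0.004 n167 w0.030 mid-0.0050 bright65 [0.5536 0.102 ]
  t0.004 n101 w0.029 mid-0.0044 bright53 [0.5521 0.1099]
  t0.012 n80 w0.015 mid0.0025 bright47 [0.5443 0.117 ]
  t0.020 n77 w0.015 mid0.0023 bright49 [0.5435 0.125 ]
  t0.028 n10 w0.008 mid0.0042 bright63 [0.5407 0.1327]
```

```bash
python3 - <<'E'
from h import *
import pickle
def fill(c,Ps):
    out=np.zeros((1680,2240),np.uint8)
    for P in Ps: cv2.fillConvexPoly(out,cv2.convexHull((proj(c,P)*4+1.5).astype(np.int32)),1)
    return out[2::4,2::4]>0
obs=[]
for n in('side','scene','wrist'):
    c=cam(n)
    for o in r.outline_of('stud_handle',n):
        v,u=np.nonzero(o['mask']); q=proj(c,[[.527,.097,.127]])[0]
        if np.hypot(u.mean()-q[0],v.mean()-q[1])<15 or (n=='wrist' and o['score']>.8 and abs(u.mean()-q[0])<40): obs.append((n,c,o['mask'])); break
    print(n,cv2.cvtColor(c['img'],cv2.COLOR_RGB2GRAY).shape,len(obs),q)
H=np.array([[x,y,z] for x in(-.01,.01) for y in(-.03,.03) for z in(-.016,.016)])
S=np.array([[7e-3*np.cos(t),7e-3*np.sin(t),z] for t in np.arange(0,6.3,.5) for z in(0,1)])
for sel in [[o] for o in obs]+[obs]:
  res=[]
  for hz in np.arange(.117,.152,.003):
    for yaw in range(76,118,4):
      a=np.radians(yaw-90); M=np.array([[np.cos(a),-np.sin(a),0],[np.sin(a),np.cos(a),0],[0,0,1]])
      for dx in(-.004,0,.004):
       for dy in(-.004,0,.004):
        t=np.array([.527+dx,.097+dy,hz]); s=S.copy(); s[:,2]=np.where(S[:,2]>0,hz-.016,min(.105,hz-.016)); s[:,:2]+=t[:2]
        sc=[]
        for n,c,m in sel:
            k=fill(c,[H@M.T+t,s]); sc.append((k&m).sum()/(k|m).sum())
        res.append((np.mean(sc),hz,yaw,dx,dy))
  res=np.array(sorted(res,reverse=True)[:10]); print([x[0] for x in sel],res[0].round(3),res.mean(0).round(3))
E
```

```text
side (420, 560) 1 [274.78369238 172.44616709]
scene (420, 560) 2 [318.15295855 201.18362991]
wrist (420, 560) 3 [284.39397183 325.15701078]
['side'] [ 0.889  0.129 92.     0.     0.   ] [ 0.866  0.128 92.4    0.     0.   ]
['scene'] [ 7.25e-01  1.20e-01  1.12e+02 -4.00e-03  4.00e-03] [7.17e-01 1.22e-01 9.56e+01 0.00e+00 2.00e-03]
['wrist'] [4.48e-01 1.17e-01 1.16e+02 4.00e-03 4.00e-03] [4.38e-01 1.17e-01 9.60e+01 4.00e-03 4.00e-03]
['side', 'scene', 'wrist'] [6.40e-01 1.23e-01 9.20e+01 0.00e+00 4.00e-03] [6.25e-01 1.24e-01 9.28e+01 0.00e+00 4.00e-03]
```

```bash
python3 -c "
from bench import r; print(r.close_job())"
```

```text
the job is handed in; nothing more can be done
None
```

I slid the hatch fully shut and locked it with the small grey stud, pushed down, turned a quarter turn clockwise and holding against a light upward pull; the stud was dropped once on the bench on the way, the wrist force peaked near 70 N when the hatch met its stop, and the job was handed in at about 36 s with the arm clear.

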